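# Tap the egg cup to the middle of its stand

## Robot

A 7-joint arm with a two-finger parallel gripper is mounted at the origin on a cart in front of the work surface, level with it; the furniture and walls round the work are solid. World frame = base frame: x ahead of the robot, y to its left, z up, the work surface at z = 0. Lengths are in m, angles in rad, forces in N, time in s.
With the tool pointing down it reaches from about 0.425 to 0.925 m from the base axis. Payload 6.8 kg.
Tool frame: the origin (TCP) lies at the very end of the fingers, on their centre line; the grasp point (between the pads) lies 19 mm behind it; z points along the fingers, y is the line along which they close (so a half turn about z gives the same grasp; the last joint's range is limited). The gripper opens to 85 mm and grips with 20 to 120 N. Pads are 22 mm wide; open, the fingers measure 114 mm over their backs; the gripper's body (76 mm by 85 mm) begins 54 mm behind the grasp point. The pads swing forward as they close: fully open they stand 13 mm farther back than shut.
Start: joints at [1.151, 0.477, 0.022, 1.555, -0.011, 1.109, -0.083], TCP at [0.207, -0.642, 0.231] pointing down, gripper open.
Joint ranges: [-2.96, 2.96], [-0.34, 2.1], [-1.41, 1.46], [0.24, 2.44], [-1.37, 4.51], [0.17, 1.92], [-2.96, 2.96]. Speed limits (rad/s): [2.39, 2.39, 3.14, 3.14, 3.14, 3.14, 3.14].

## Interface

Orientations are given as a unit quaternion [w, x, y, z].
In Python, from station import bot gives the robot as it stands.
- The arm moves only by the tool creep_tool, called after "Emit:" by a JSON object that holds its "name" and its "arguments". Schema: {"type":"object","properties":{"deltas":{"type":"array","items":{"type":"number"},"minItems":5,"maxItems":100},"grip_force":{"type":"number"},"only":{"type":"string"},"quiet":{"type":"boolean"},"lines":{"type":"string"}},"required":["deltas"],"additionalProperties":false}. deltas is one flat list of numbers that holds 1 to 20 rows one after another, with no inner brackets; each row has 5 numbers: dx, dy, dz in m, then a turn about the tool's z in rad, then the opening from 0.0 (shut) to 1.0 (fully open); each row shifts and turns the commanded pose from where the row before left it, along the tool's axes as they then stand; what a row does not reach is not made up. A row lasts 1/10 s, in which the tool goes at most 0.05 m and 0.15 rad, less where a joint would pass 70% of its speed; a pose out of reach is approached as far as the arm can. The fingers move at their own pace and stop on an object; grip_force is the grip in N (left out, the last holds). Time passes only in rows, so rows that do not move let the fingers close. The tool returns the time, the measured TCP pose, the force, the opening and the grip force at its end. only (a regular expression) keeps the lines of the reply that match it, lines (a string "A,B") keeps lines A to B, and quiet returns only ok. Input that does not fit is refused with a message, and nothing moves.
- bot.get_obs(): the state, without advancing time (a new reading comes with each control period).
- bot.read_camera(name): name is "side" or "top"; returns the picture (480x640x3 uint8, blue, green, red); there is no depth.
- bot.camera_info(name): a dict with "vertical_fov" (degrees; the focal length in pixels is half the picture's height over the tangent of half this angle, whatever the lens; pixels are square), "cx", "cy" (the principal point, pixels), "view" (4x4, takes a point from world to camera coordinates). Camera axes: x right, y up, looking along -z (the intrinsics and any distortion apply to the point x, -y, -z); pixel columns grow to the right and rows downward; lengths in m; the calibration is good to about 2 mm. A picture is of the moment at which its call begins. camera_info takes no time and is no camera call.
- bot.hand_in(): hands the job in; it is judged then, once.
The state is a dict: "t": time; "q": joint angles; "joint_vel": joint speeds; "joint_torque": joint torques, N m; "eef_pos": TCP position; "tool_rot": TCP orientation; "contact_force": force on the tool from outside, world axes, zero at the start; "torque": the same for the moment, N m; "gripper_width": opening from 0.0 (shut) to 1.0 (fully open); "grasp_force": force on a finger pad.
Only numpy, scipy, OpenCV 4.12 (cv2) and the standard library are available. Lean on these libraries where they do the work, as an engineer would, in place of code of your own. Each camera call takes 0.05 s, during which the arm holds its last target. There are 200 camera calls.

## Task

The egg cup with its egg stands off to one side on the small round wooden stand. Nudge it with light taps of a fingertip until it stands still and upright in the middle of the stand's top, with an even margin all round; never grip, lift, tip or push it hard, and leave the stand and everything else where they are.

Things in the scene. Friction and masses are not known exactly. Their poses are not given: they have to be found in the camera images.
- egg_cup: white egg cup with a brown egg fixed in it, one loose rigid piece, 90 to 180 g, 68 mm tall, round. Origin: centre of its underside, z up. Stands on a base ring 29 mm across; foot flange above it is the widest part: 50 mm across, upright edge 4 to 12 mm up; stem 20 mm across at 20 mm; bowl 47 mm across at 42 mm. Pushed slowly at the flange (about 1 N) it slides; pushed higher it rocks and may tip
- stand: round turned wooden stand, loose but heavy (0.9 kg), 56 mm tall; top flat, 100 mm across (104 mm at the widest, just below the top face), waist 44 mm, foot 94 mm. Origin: centre of its underside on the worktop, z up
- stand_top (a point): middle of the stand's flat top face, where the centre of the egg cup's underside shall come
- tin_1: small round food tin standing upright, 57 mm across, 72 mm tall. Origin: centre of its underside. A bystander
- spice_jar_1: round spice jar with a dark cap, 41 mm across, 105 mm tall. Origin: centre of its underside. A bystander
- mug_1: small white handled cup, 62 x 88 x 50 mm tall. Origin: centre of its underside (of the 62 x 88 outline). A bystander
- jam_jar: jam jar with a checked lid, 71 mm across, 89 mm tall. Origin: centre of its underside. A bystander
- kitchen_timer: round mechanical kitchen timer, 66 mm across, 69 mm tall. Origin: centre of its underside. A bystander
- matchbox: matchbox, 37 x 56 x 16 mm, lying flat. Origin: centre of its underside. A bystander

How it is judged:
At the end, for the whole second after the job is handed in: the egg cup stands upright (within 0.05 rad) and still on the stand's top, its axis within 7 mm of the stand's; the stand has moved less than 15 mm and each bystander less than 20 mm (horizontal distance between egg_cup and stand below 0.007 m and angle between each of egg_cup, stand's own z axis and vertical below 0.05 rad and z of egg_cup in the frame of stand between 0.053 and 0.059 m and linear speed of egg_cup below 0.01 m/s and angular speed of egg_cup below 0.1 rad/s and distance of stand from where it was at the start of the episode below 0.015 m and distance of each of tin_1, spice_jar_1, mug_1, jam_jar, kitchen_timer, matchbox from where it was at the start of the episode below 0.02 m); the robot touches nothing.
It fails at once if the egg cup is touched with more than 12 N (hard push or grip) (contact force between egg_cup and the fingers above 12 N or contact force between egg_cup and the arm above 12 N).
It fails at once if the egg cup tips by more than 0.3 rad (angle between egg_cup's own z axis and vertical above 0.3 rad).
It fails at once if the egg cup is lifted more than 10 mm off the stand's top, or comes off the stand (z of egg_cup in the frame of stand above 0.066 m or z of egg_cup in the frame of stand below 0.046 m).
It fails at once if the stand is moved more than 15 mm (distance of stand from where it was at the start of the episode above 0.015 m).
It fails at once if a bystander is moved more than 20 mm (distance of any of tin_1, spice_jar_1, mug_1, jam_jar, kitchen_timer, matchbox from where it was at the start of the episode above 0.02 m).
It also fails if it takes over 51 s, if anything falls off the work surface, if the arm or the gripper's body presses on something with over 40 N, if the wrist force passes 120 N, or if a joint passes its speed limit or range.

## Working session

There is one attempt and no reset: what is moved stays moved. The work goes in short steps, Python scripts to look and compute and a tool call to move; the robot and the scene stay as the last step left them, time stands still between calls to the robot, and variables do not carry over. Pictures are saved under pics/ and viewed, at most 10 in all, crops included, and the job is handed in when it is done.

```bash
ls; mkdir -p pics
```

Run:
```python
from station import bot
import cv2
for n in("top","side"):
    cv2.imwrite(f"pics/{n}0.png",bot.read_camera(n)); print(n,bot.camera_info(n))
o=bot.get_obs(); print({k:o[k] for k in("t","eef_pos","tool_rot","contact_force","gripper_width")})
```

```text
pics
station.py
top {'vertical_fov': 48.16645576618034, 'cx': 322.9128213540178, 'cy': 234.49825754204016, 'view': array([[-0.02539637, -0.99967612,  0.00163808,  0.10752439],
       [ 0.98687189, -0.02480958,  0.15958806, -0.54590652],
       [-0.15949573,  0.00566954,  0.98718234, -1.15165761],
       [ 0.        ,  0.        ,  0.        ,  1.        ]])}
side {'vertical_fov': 56.74683652001853, 'cx': 319.0046409560869, 'cy': 243.4945623033784, 'view': array([[ 0.99142869, -0.13061965, -0.00276713, -0.53538017],
       [ 0.1153467 ,  0.865165  ,  0.48804165, -0.1836227 ],
       [-0.0613538 , -0.48417768,  0.87281595, -0.91664364],
       [ 0.        ,  0.        ,  0.        ,  1.        ]])}
{'t': 0.1, 'eef_pos': array([ 0.20693531, -0.64191648,  0.23042418]), 'tool_rot': array([-8.23604029e-04,  9.87864928e-01,  1.55313148e-01, -1.76993993e-04]), 'contact_force': array([-1.11478715,  0.85059021, -0.28948129]), 'gripper_width': 1.0045225139535532}
```

View pics/top0.png

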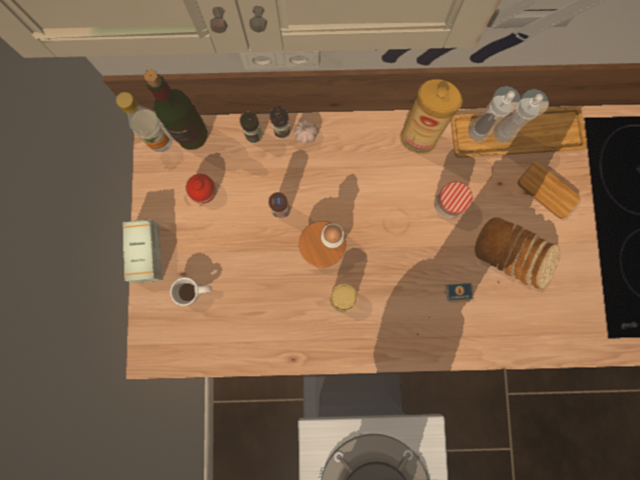

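View pics/side0.png

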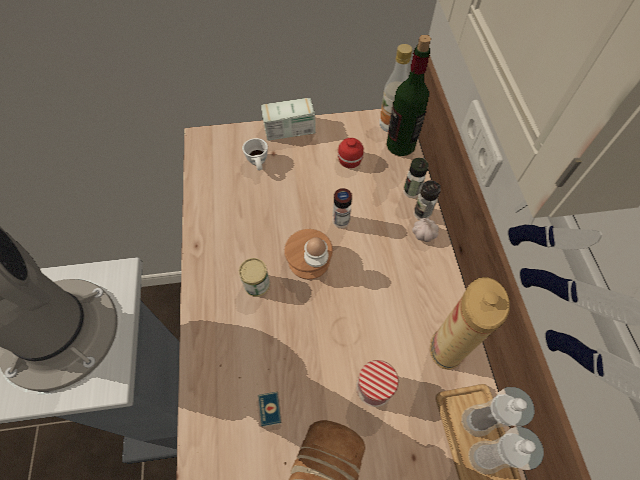

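Both views show the cup on the stand, off centre: in the top view the stand is near (323,245) and the egg near (333,235). In the side view the stand is near (309,255) and the egg near (317,247). The tin, at top (344,297), is nearest the robot, and the spice jar at (278,203) is up-left. The arm is out of both pictures.

Run:
```python
import cv2,numpy as np
a=cv2.imread("pics/top0.png")[205:285,280:380]; b=cv2.imread("pics/side0.png")[215:295,260:360]
f=lambda i:cv2.resize(i,None,fx=7,fy=7,interpolation=cv2.INTER_CUBIC)
c=np.hstack([cv2.resize(a,(400,320),interpolation=cv2.INTER_CUBIC),cv2.resize(b,(400,320),interpolation=cv2.INTER_CUBIC)])
cv2.imwrite("pics/c0.png",c)
h=cv2.cvtColor(c,cv2.COLOR_BGR2HSV)
for n,p in dict(stand=(130,150),table=(30,30),white=(215,150),egg=(205,115),stS=(480+20,200),whS=(630,170)).items(): print(n,h[p[1],p[0]])
```

```text
stand [ 13 175 168]
table [14 73 98]
white [ 12 113 173]
egg [ 13 137 208]
stS [ 13  88 162]
whS [ 21  31 165]
```

View pics/c0.png

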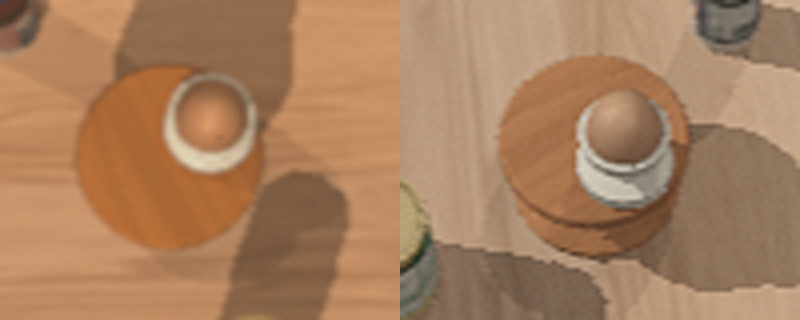

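The enlarged crop shows the top view on the left: stand rim crop x 75–265, y 65–250, and bowl rim x 164–258, y 72–~166. On the right is the side view: stand top face x 498–690, y 55–~225, and the egg centred near (625,125). I'll triangulate these.

Create vis.py:
```python
import numpy as np
from station import bot
def ray(n,u,v):
    c=bot.camera_info(n); f=240/np.tan(np.radians(c["vertical_fov"])/2); V=c["view"]
    d=V[:3,:3].T@np.array([(u-c["cx"])/f,-(v-c["cy"])/f,-1]); return -V[:3,:3].T@V[:3,3],d
def plane(n,u,v,z):
    o,d=ray(n,u,v); return o+d*(z-o[2])/d[2]
def tri(a,b):
    (o,d),(p,e)=ray("top",*a),ray("side",*b)
    s=np.linalg.lstsq(np.c_[d,-e],p-o,rcond=None)[0]; x,y=o+s[0]*d,p+s[1]*e; return (x+y)/2,np.linalg.norm(x-y)
def proj(n,P):
    c=bot.camera_info(n); f=240/np.tan(np.radians(c["vertical_fov"])/2); q=c["view"]@np.r_[P,1]
    return c["cx"]-f*q[0]/q[2],c["cy"]+f*q[1]/q[2]
```

Create m0.py:
```python
from vis import *
import cv2
T=lambda x,y:(280+x/4-.375,205+y/4-.375); S=lambda x,y:(260+(x-400)/4-.375,215+y/4-.375)
def fit(n,pts,z):  # circle fit of rim points cast on plane z
    P=np.array([plane(n,*p,z)[:2] for p in pts]); A=np.c_[2*P,np.ones(len(P))]
    s=np.linalg.lstsq(A,(P**2).sum(1),rcond=None)[0]; return s[:2],np.sqrt(s[2]+s[:2]@s[:2])
print("stand top",fit("top",[T(75,157),T(265,157),T(120,80),T(168,64),T(168,250),T(100,220),T(235,222)],.053))
print("stand side",fit("side",[S(498,135),S(690,135),S(594,55),S(520,85),S(660,80),S(550,214)],.053))
print("rim top",fit("top",[T(164,119),T(258,119),T(211,72),T(178,86),T(244,86)],.102))
print("flange side",fit("side",[S(576,165),S(672,165),S(625,209),S(600,204),S(655,200)],.062))
print("egg",tri(T(211,117),S(625,126)))
for n,uv,z in[("tin",(344,296),.072),("spice",(278,201),.105)]: print(n,plane("top",*uv,z))
```

```bash
python3 m0.py
```

```text
stand top (array([0.52633257, 0.09615035]), np.float64(0.05169581028314526))
stand side (array([0.52925911, 0.09855368]), np.float64(0.05108762052894036))
rim top (array([0.53907963, 0.07397862]), np.float64(0.024836725702931533))
flange side (array([0.54285889, 0.07411573]), np.float64(0.025214155042488116))
egg (array([0.54169385, 0.07438443, 0.10401289]), np.float64(0.004308443239523933))
tin [0.40987064 0.05225749 0.072     ]
spice [0.61328058 0.18793459 0.105     ]
```

The cup sits about (+0.013, −0.023) m from the stand's axis, and the two views agree. I'll push along u = (−0.48, 0.87), using the flat side of the shut fingers (the −x face) low on the flange. First I'll approach from high up.

Emit:
{"name": "creep_tool", "arguments": {"deltas": [0.03, -0.029, 0, 0, 0, 0.03, -0.029, 0, 0, 0, 0.03, -0.029, 0, 0, 0, 0.03, -0.029, 0, 0, 0, 0.03, -0.029, 0, 0, 0, 0.03, -0.029, 0, 0, 0, 0.03, -0.029, 0, 0, 0, 0.03, -0.029, 0, 0, 0, 0.03, -0.029, 0, 0, 0, 0.03, -0.029, 0, 0, 0, 0.03, -0.029, 0, 0, 0, 0.03, -0.029, 0, 0, 0, 0.03, -0.029, 0, 0, 0, 0.03, -0.029, 0, 0, 0, 0.03, -0.029, 0, 0, 0, 0.03, -0.029, 0, 0, 0, 0.03, -0.029, 0, 0, 0, 0.03, -0.029, 0, 0, 0]}}

```text
t: 1.9
eef_pos: [0.5612, 0.0215, 0.231]
tool_rot: [0.0, 0.988, 0.155, -0.0]
contact_force: [-0.3, -0.7, 0.6]
gripper_width: 0.001
grasp_force: 0.0
```

Emit:
{"name": "creep_tool", "arguments": {"deltas": [0, 0, 0, 0.14, 0, 0, 0, 0, 0.14, 0, 0, 0, 0, 0.14, 0, 0, 0, 0, 0.14, 0, 0, 0, 0, 0.14, 0, 0, 0, 0, 0.14, 0, 0, 0, 0, 0.14, 0, 0, 0, 0, 0.14, 0, 0, 0, 0, 0.14, 0, 0, 0, 0, 0.12, 0, 0, 0, 0, 0, 0]}}

```text
t: 3.0
eef_pos: [0.5606, 0.02, 0.2309]
tool_rot: [0.0, 0.861, -0.509, -0.0]
contact_force: [0.2, -0.3, 0.6]
gripper_width: -0.001
grasp_force: 0.0Traceback (most recent call last):
```

Create to.py:
```python
import sys,numpy as np
from station import bot
from scipy.spatial.transform import Rotation as R
o=bot.get_obs(); w=o["tool_rot"]; r=R.from_quat([*w[1:],w[0]]); M=r.as_matrix()
print("t",o["t"],"tcp",o["eef_pos"].round(4),"F",np.round(o["contact_force"],2),"x",M[:,0].round(3),"z",M[:,2].round(4),"grip",o["gripper_width"].round(3))
if len(sys.argv)>1: print("delta tool",(M.T@(np.array(sys.argv[1:4],float)-o["eef_pos"])).round(4))
```

```bash
python3 to.py 0.570 0.021 0.12
```

```text
  File "to.py", line 5, in <module>
    print("t",o["t"],"tcp",o["eef_pos"].round(4),"F",np.round(o["contact_force"],2),"x",M[:,0].round(3),"z",M[:,2].round(4),"grip",o["gripper_width"].round(3))
                                                                                                                                   ^^^^^^^^^^^^^^^^^^^^^^^^
AttributeError: 'float' object has no attribute 'round'
```

```bash
sed -i 's/o\["gripper_width"\].round(3)/o["gripper_width"]/' to.py; python3 to.py 0.570 0.021 0.062
```

```text
t 3.0 tcp [0.5606 0.02   0.2309] F [ 0.25 -0.35  0.61] x [ 0.481 -0.877 -0.   ] z [-8.e-04 -3.e-04 -1.e+00] grip -0.0009849821822351245
delta tool [ 0.0037 -0.0088  0.1689]
```

Emit:
{"name": "creep_tool", "arguments": {"deltas": [0.004, -0.009, 0.02, 0, 0, 0, 0, 0.03, 0, 0, 0, 0, 0.03, 0, 0, 0, 0, 0.03, 0, 0, 0, 0, 0.02, 0, 0, 0, 0, 0.02, 0, 0, 0, 0, 0.01, 0, 0, 0, 0, 0.005, 0, 0, 0, 0, 0.003, 0, 0, 0, 0, 0, 0, 0, 0, 0, 0, 0, 0]}}

```text
t: 4.1
eef_pos: [0.5714, 0.0209, 0.0641]
tool_rot: [-0.0, 0.861, -0.509, 0.001]
contact_force: [0.1, 0.1, 0.3]
gripper_width: 0.002
grasp_force: 0.0
```

```bash
python3 to.py 0.5573 0.0443 0.062
```

Run:
```python
from station import bot
import cv2,numpy as np
a=bot.read_camera("top")[205:285,280:380]; b=bot.read_camera("side")[215:295,260:360]
cv2.imwrite("pics/c1.png",np.hstack([cv2.resize(i,(400,320),interpolation=cv2.INTER_CUBIC) for i in(a,b)]))
```

```text
t 4.1 tcp [0.5714 0.0209 0.0641] F [0.14 0.09 0.33] x [ 0.482 -0.876  0.001] z [ 1.4e-03  2.0e-04 -1.0e+00] grip 0.002467946619311236
delta tool [-0.0273  0.001   0.0021]
```

View pics/c1.png

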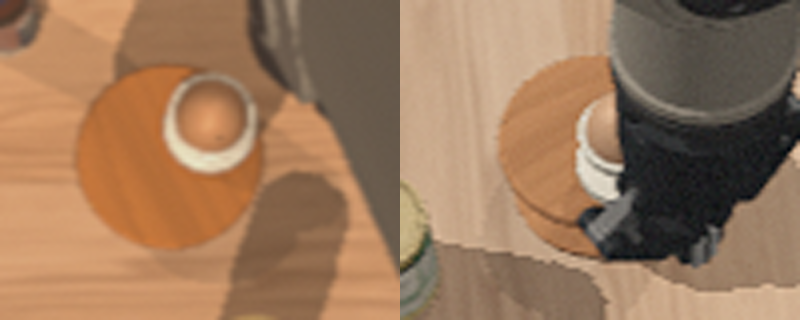

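The cup is unmoved at crop (211,119). The fingers stand clear outside the stand on the push line. Now a slow approach and the first part of the push.

Emit:
{"name": "creep_tool", "arguments": {"deltas": [-0.003, 0.001, 0.001, 0, 0, -0.004, 0, 0.001, 0, 0, -0.004, 0, 0, 0, 0, -0.004, 0, 0, 0, 0, -0.003, 0, 0, 0, 0, -0.002, 0, 0, 0, 0, -0.002, 0, 0, 0, 0, -0.001, 0, 0, 0, 0, -0.001, 0, 0, 0, 0, -0.001, 0, 0, 0, 0, -0.001, 0, 0, 0, 0, -0.001, 0, 0, 0, 0, -0.001, 0, 0, 0, 0, 0, 0, 0, 0, 0]}}

```text
t: 5.6
eef_pos: [0.5563, 0.045, 0.0613]
tool_rot: [-0.0, 0.861, -0.509, 0.0]
contact_force: [-0.7, 0.2, -0.6]
gripper_width: -0.001
grasp_force: 0.1
```

```bash
python3 to.py 0.5453 0.0658 0.062
```

Run:
```python
from station import bot
import cv2,numpy as np
a=bot.read_camera("top")[205:285,280:380]; b=bot.read_camera("side")[215:295,260:360]
cv2.imwrite("pics/c2.png",np.hstack([cv2.resize(i,(400,320),interpolation=cv2.INTER_CUBIC) for i in(a,b)]))
```

```text
t 5.6 tcp [0.5563 0.045  0.0613] F [-0.67  0.21 -0.63] x [ 0.482 -0.876 -0.   ] z [ 0.  0. -1.] grip -0.0005220514418069071
delta tool [-0.0235 -0.0003 -0.0007]
```

View pics/c2.png

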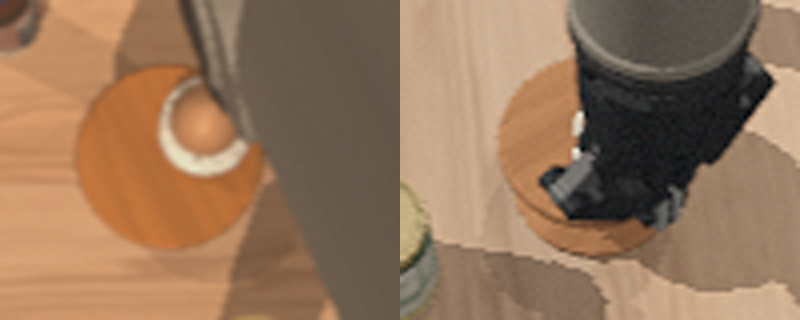

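The cup has started sliding: its left edge went from x 164 to 158 and its bottom from y 173 to 177, about 3 mm along u. It is upright, and the force is small. I'll continue for 19 mm.

Emit:
{"name": "creep_tool", "arguments": {"deltas": [-0.001, 0, 0, 0, 0, -0.001, 0, 0, 0, 0, -0.001, 0, 0, 0, 0, -0.001, 0, 0, 0, 0, -0.001, 0, 0, 0, 0, -0.001, 0, 0, 0, 0, -0.001, 0, 0, 0, 0, -0.001, 0, 0, 0, 0, -0.001, 0, 0, 0, 0, -0.001, 0, 0, 0, 0, -0.001, 0, 0, 0, 0, -0.001, 0, 0, 0, 0, -0.001, 0, 0, 0, 0, -0.001, 0, 0, 0, 0, -0.001, 0, 0, 0, 0, -0.001, 0, 0, 0, 0, -0.001, 0, 0, 0, 0, -0.001, 0, 0, 0, 0, -0.001, 0, 0, 0, 0, 0, 0, 0, 0, 0]}}

```text
t: 7.7
eef_pos: [0.5471, 0.0618, 0.0613]
tool_rot: [-0.0, 0.861, -0.509, -0.0]
contact_force: [-0.1, -0.6, 0.6]
gripper_width: 0.002
grasp_force: 0.1
```

```bash
python3 to.py 0.5453 0.0658 0.062
```

```text
t 7.7 tcp [0.5471 0.0618 0.0613] F [-0.1  -0.59  0.56] x [ 0.482 -0.876 -0.   ] z [-1.e-04  1.e-04 -1.e+00] grip 0.0022087349746098255
delta tool [-0.0044 -0.0003 -0.0007]
```

Now back off well and look.

Emit:
{"name": "creep_tool", "arguments": {"deltas": [0.005, 0, 0, 0, 0, 0.02, 0, 0, 0, 0, 0.03, 0, 0, 0, 0, 0.04, 0, 0, 0, 0, 0.04, 0, 0, 0, 0, 0.03, 0, 0, 0, 0, 0.01, 0, 0, 0, 0, 0, 0, 0, 0, 0]}}

```text
t: 8.5
eef_pos: [0.6317, -0.0939, 0.0611]
tool_rot: [0.0, 0.86, -0.51, 0.0]
contact_force: [0.4, 1.0, 0.3]
gripper_width: 0.002
grasp_force: 0.0
```

```bash
python3 to.py
```

Run:
```python
from station import bot
import cv2,numpy as np
a=bot.read_camera("top")[205:285,280:380]; b=bot.read_camera("side")[215:295,260:360]
cv2.imwrite("pics/c3.png",np.hstack([cv2.resize(i,(400,320),interpolation=cv2.INTER_CUBIC) for i in(a,b)]))
```

```text
t 8.5 tcp [ 0.6317 -0.0939  0.0611] F [0.36 1.02 0.29] x [ 0.479 -0.878  0.001] z [ 0.e+00 -6.e-04 -1.e+00] grip 0.002364347473030922
```

View pics/c3.png

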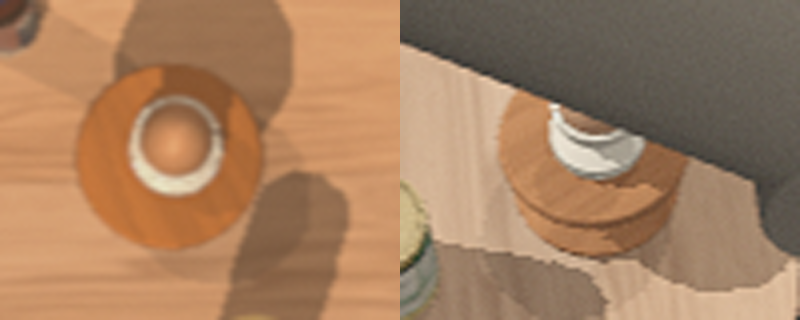

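The stand has not moved (crop x 75–265). The cup's rim is now at x 128–223, y top 95, and in the side view the flange spans x 549–646 with its bottom at y 180. I'll compute what is left.

Create m1.py:
```python
from m0 import *
print("--- now")
a=fit("top",[T(128,142),T(223,142),T(176,95),T(142,109),T(209,109)],.102)
b=fit("side",[S(549,136),S(646,136),S(598,180),S(573,175),S(628,171)],.062)
print(a,b)
print("to go top",[.52633-a[0][0],.09615-a[0][1]],"side",[.52926-b[0][0],.09855-b[0][1]])
```

```bash
python3 m1.py | sed -n '/now/,$p'
```

```text
--- now
(array([0.52700701, 0.09309325]), np.float64(0.02507198712038975)) (array([0.53113073, 0.0932183 ]), np.float64(0.025698885234545082))
to go top [np.float64(-0.0006770119106100925), np.float64(0.003056746945451841)] side [np.float64(-0.0018707338104456683), np.float64(0.005331702414376194)]
```

About 4 mm remain along the same line, so one more light tap.

Emit:
{"name": "creep_tool", "arguments": {"deltas": [-0.02, 0, 0, 0, 0, -0.03, 0, 0, 0, 0, -0.03, 0, 0, 0, 0, -0.03, 0, 0, 0, 0, -0.02, 0, 0, 0, 0, -0.02, 0, 0, 0, 0, -0.01, 0, 0, 0, 0, -0.005, 0, 0, 0, 0, 0, 0, 0, 0, 0, 0, 0, 0, 0, 0]}}

```text
t: 9.6
eef_pos: [0.5523, 0.0522, 0.0614]
tool_rot: [0.0, 0.861, -0.509, 0.0]
contact_force: [-0.2, -0.3, 0.4]
gripper_width: -0.0
grasp_force: 0.0
```

```bash
python3 to.py 0.5452 0.0653 0.0615
```

```text
t 9.6 tcp [0.5523 0.0522 0.0614] F [-0.22 -0.26  0.44] x [ 0.481 -0.877  0.001] z [ 4.e-04 -4.e-04 -1.e+00] grip -9.317710197555539e-05
delta tool [-0.0149 -0.0001 -0.0001]
```

Emit:
{"name": "creep_tool", "arguments": {"deltas": [-0.002, 0, 0, 0, 0, -0.002, 0, 0, 0, 0, -0.002, 0, 0, 0, 0, -0.001, 0, 0, 0, 0, -0.001, 0, 0, 0, 0, -0.001, 0, 0, 0, 0, -0.001, 0, 0, 0, 0, -0.001, 0, 0, 0, 0, -0.001, 0, 0, 0, 0, -0.001, 0, 0, 0, 0, -0.001, 0, 0, 0, 0, -0.001, 0, 0, 0, 0, 0, 0, 0, 0, 0, 0, 0, 0, 0, 0]}}

```text
t: 11.0
eef_pos: [0.5448, 0.066, 0.0613]
tool_rot: [-0.0, 0.861, -0.509, -0.0]
contact_force: [0.3, 0.5, -0.1]
gripper_width: -0.002
grasp_force: 0.0
```

```bash
python3 to.py 0.5452 0.0653 0.0615
```

```text
t 11.0 tcp [0.5448 0.066  0.0613] F [ 0.25  0.52 -0.12] x [ 0.482 -0.876 -0.   ] z [-0.e+00  1.e-04 -1.e+00] grip -0.0017451469731792645
delta tool [ 0.0008 -0.     -0.0002]
```

Emit:
{"name": "creep_tool", "arguments": {"deltas": [0.005, 0, 0, 0, 0, 0.02, 0, 0, 0, 0, 0.03, 0, 0, 0, 0, 0.02, 0, -0.04, 0, 0, 0.02, 0, -0.045, 0, 0, 0.02, 0, -0.045, 0, 0, 0.02, 0, -0.045, 0, 0, 0.045, 0, 0, 0, 0, 0.045, 0, 0, 0, 0, 0.045, 0, 0, 0, 0, 0, 0, 0, 0, 0]}}

```text
t: 12.1
eef_pos: [0.6753, -0.1796, 0.2357]
tool_rot: [0.002, 0.858, -0.513, 0.001]
contact_force: [-0.4, -0.4, -0.2]
gripper_width: -0.001
grasp_force: 0.0
```

```bash
python3 - <<'E'
from station import bot
import cv2,numpy as np
a=bot.read_camera("top")[205:285,280:380]; b=bot.read_camera("side")[215:295,260:360]
cv2.imwrite("pics/c4.png",np.hstack([cv2.resize(i,(400,320),interpolation=cv2.INTER_CUBIC) for i in(a,b)]))
E
```

```text
(no output)
```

View pics/c4.png

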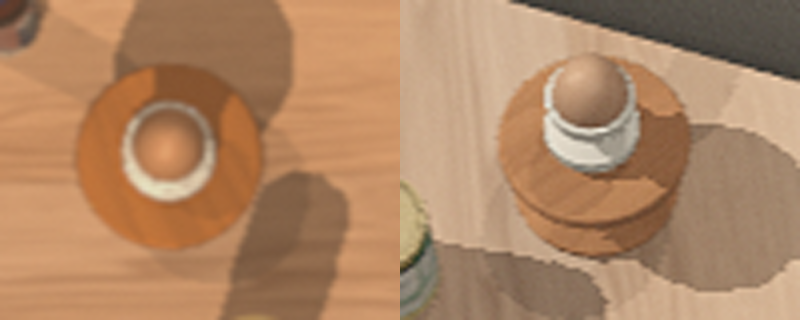

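The cup stands upright and clear of the arm. In the top view its rim is at x 122–216, top y 101; in the side view the flange spans x 544–641 with its bottom at y 172, and the egg is at (594,91). I'll check the remaining offset.

Create m2.py:
```python
from m0 import *
print("--- now")
a=fit("top",[T(122,148),T(216,148),T(169,101),T(136,115),T(202,115)],.102)
b=fit("side",[S(544,128),S(641,128),S(593,172),S(568,167),S(623,163)],.062)
e,_=tri(T(168,147),S(594,91)); s=tri(T(169,157),S(594,139))
print("to go top",[.52633-a[0][0],.09615-a[0][1]],"side",[.52926-b[0][0],.09855-b[0][1]],"egg",[.5278-e[0],.0973-e[1]])
```

```bash
python3 m2.py | sed -n '/now/,$p'
```

```text
--- now
to go top [np.float64(0.002245384687617813), np.float64(-0.0004542111704208679)] side [np.float64(0.0001817483966060074), np.float64(0.00024367187749976815)] egg [np.float64(0.00013397371743195663), np.float64(-0.00038930681261323263)]
```

The three estimates put the cup within about 2 mm of the middle, against the 7 mm allowed, so I'm handing in.

Emit:
{"name": "creep_tool", "arguments": {"deltas": [0, 0, 0, 0, 0, 0, 0, 0, 0, 0]}}

```text
t: 12.4
eef_pos: [0.6747, -0.1688, 0.2363]
tool_rot: [-0.0, 0.861, -0.508, -0.0]
contact_force: [0.1, 0.1, 0.4]
gripper_width: 0.002
grasp_force: 0.0
```

```bash
python3 -c "
from station import bot
print(bot.hand_in())"
```

```text
the job is handed in; nothing more can be done
None
```

I handed the job in at about 12.4 s: the cup looks upright in the last pictures and measures within about 2 mm of the stand's middle, the stand shows no movement, and the arm is clear; the hand-in gave no verdict.

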